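Turn the caddy insert and load tall bottles behind short jars

TASK

The divider insert sits the wrong way round in the white caddy: first take out the jar left in it and stand it on the shelf, then lift the insert clear, turn it half round and seat it fully home again, so that its high-walled half is at the back, away from the robot. Next stand every tall bottle in the high compartments at the back, and only when all of those are in, stand every short jar in the low compartments at the front, each upright on the compartment floor in a compartment of its own. Keep the glass bottles from tipping over, and leave the soap dish and the two scraper pads where they are.

Things in the scene. Friction and masses are not known exactly. Their poses are not given: they have to be found in the camera images.
- caddy: White plastic caddy fixed to the shelf: an open box 190 x 240 mm outside, 20 mm high, walls 4 mm, its inner floor 5 mm above its origin. Origin: centre of the underside. Its +x points to the back of the shelf (away from the robot, within about 0.2 rad), +y along its long side, z up. It does not move.
- insert_grip (a point): Grip point of the loose grey divider insert in the caddy: middle of its carrying bar, over the insert's centre, 60 mm above its underside. The bar is 12 mm thick (along x), 90 mm long (along y), from 54 to 70 mm above the underside, on two 12 mm posts at y = +-39 mm. Axes are the insert's own; at the start its +x points opposite to the caddy's +x.
- insert_base (a point): Centre of the underside of the insert, same axes. The insert is 176 (x) x 226 (y) mm, 0.3 kg, floor 5 mm thick, 3 mm play all round in the caddy. When home, this point lies 5 mm above the caddy's origin. Three compartments (70 mm along y, 81 along x) in each half: centres at x = +43 (high half) or -43 mm (low half), y = -74, 0, +74 mm.
- insert_high (a point): Middle of the top edge of the insert's high end wall, 86 mm along the insert's +x from its centre, 50 mm above its underside. The walls of the +x half are 50 mm high, those of the -x half 15 mm, above the underside; the wall between the halves is 23 mm high.
- bottle1_mid (a point): Tall empty amber glass bottle with a black cap, 150 mm high, 0.14 kg; this point is on its axis, half-way up (75 mm above its base). Body 46 mm across up to 92 mm, shoulder up to 112 mm, neck 24 mm across, cap 30 mm across from 122 to 150 mm above the base. z up its axis. May be absent.
- bottle2_mid (a point): Tall empty amber glass bottle with a black cap, 150 mm high, 0.14 kg; this point is on its axis, half-way up (75 mm above its base). Body 46 mm across up to 92 mm, shoulder up to 112 mm, neck 24 mm across, cap 30 mm across from 122 to 150 mm above the base. z up its axis. May be absent.
- bottle3_mid (a point): Tall empty amber glass bottle with a black cap, 150 mm high, 0.14 kg; this point is on its axis, half-way up (75 mm above its base). Body 46 mm across up to 92 mm, shoulder up to 112 mm, neck 24 mm across, cap 30 mm across from 122 to 150 mm above the base. z up its axis. May be absent.
- jar1_mid (a point): Short amber glass jar with a black lid, 44 mm high, 48 mm across (body 47 mm up to 26 mm), 0.09 kg; this point is on its axis, half-way up (22 mm above its base). z up its axis. Starts on the shelf. May be absent.
- jar2_mid (a point): Short amber glass jar with a black lid, 44 mm high, 48 mm across (body 47 mm up to 26 mm), 0.09 kg; this point is on its axis, half-way up (22 mm above its base). z up its axis. Starts on the shelf. May be absent.
- jar3_mid (a point): Short amber glass jar with a black lid, 44 mm high, 48 mm across (body 47 mm up to 26 mm), 0.09 kg; this point is on its axis, half-way up (22 mm above its base). z up its axis. Starts inside a low compartment of the insert; always there.
- soap_dish_mid (a point): White ceramic soap dish 85 x 120 x 22 mm with a bar of soap, standing on the shelf to the right of the caddy; its centre, 11 mm up. Bystander.
- pad1_mid (a point): Blue scraper pad 85 x 60 x 9 mm lying flat on the shelf to the left of the caddy; its centre. Bystander.
- pad2_mid (a point): Blue scraper pad 85 x 60 x 9 mm lying flat on the shelf to the left of the caddy; its centre. Bystander.

How it is judged (in metres and radians):
On the way, in this order (a step that is already met when the one before it is completed fails the run):
1. the jar left in the insert has been taken out and stands released on the shelf (height (world z) of jar3_mid below 0.0265 m and angle between jar3_mid's own z axis and vertical below 0.12 rad and contact force between the fingers and jar3 below 0.5 N), for 0.2 s.
2. the insert is lifted clear of the caddy's rim (z of insert_base in the frame of caddy above 0.022 m), for 0.2 s.
3. the insert is home in the caddy again, turned half round with its high half at the back, and released (x of insert_high in the frame of caddy above 0.075 m and z of insert_base in the frame of caddy below 0.0085 m and angle between insert_base's own z axis and vertical below 0.03 rad and contact force between the fingers and insert below 0.5 N), for 0.2 s.
4. every bottle stands released in the back half while the jars still stand on the shelf (x of bottle1_mid in the frame of caddy between 0.012 and 0.078 m and y of bottle1_mid in the frame of caddy between -0.105 and 0.105 m and z of bottle1_mid in the frame of caddy between 0.08 and 0.09 m and angle between each of bottle1_mid, bottle2_mid, bottle3_mid's own z axis and vertical below 0.12 rad and x of bottle2_mid in the frame of caddy between 0.012 and 0.078 m and y of bottle2_mid in the frame of caddy between -0.105 and 0.105 m and z of bottle2_mid in the frame of caddy between 0.08 and 0.09 m and x of bottle3_mid in the frame of caddy between 0.012 and 0.078 m and y of bottle3_mid in the frame of caddy between -0.105 and 0.105 m and z of bottle3_mid in the frame of caddy between 0.08 and 0.09 m and contact force between the fingers and bottle1 below 0.5 N and contact force between the fingers and bottle2 below 0.5 N and contact force between the fingers and bottle3 below 0.5 N and height (world z) of each of jar1_mid, jar2_mid, jar3_mid below 0.0265 m), for 0.2 s.
5. every jar stands released in the front half (x of jar1_mid in the frame of caddy between -0.078 and -0.012 m and y of jar1_mid in the frame of caddy between -0.105 and 0.105 m and z of jar1_mid in the frame of caddy between 0.027 and 0.037 m and angle between each of jar1_mid, jar2_mid, jar3_mid's own z axis and vertical below 0.12 rad and x of jar2_mid in the frame of caddy between -0.078 and -0.012 m and y of jar2_mid in the frame of caddy between -0.105 and 0.105 m and z of jar2_mid in the frame of caddy between 0.027 and 0.037 m and x of jar3_mid in the frame of caddy between -0.078 and -0.012 m and y of jar3_mid in the frame of caddy between -0.105 and 0.105 m and z of jar3_mid in the frame of caddy between 0.027 and 0.037 m and contact force between the fingers and jar1 below 0.5 N and contact force between the fingers and jar2 below 0.5 N and contact force between the fingers and jar3 below 0.5 N), for 0.2 s.
At the end, for the whole second after the job is handed in: The insert lies on the caddy's floor (within 3.5 mm) with its high half at the back; every bottle present stands upright (within 0.12 rad) on the floor of the back compartments and every jar present on the floor of the front ones (height within 5 mm); all at rest and released (x of insert_high in the frame of caddy above 0.075 m and z of insert_base in the frame of caddy below 0.0085 m and angle between insert_base's own z axis and vertical below 0.03 rad and x of bottle1_mid in the frame of caddy between 0.012 and 0.078 m and y of bottle1_mid in the frame of caddy between -0.105 and 0.105 m and z of bottle1_mid in the frame of caddy between 0.08 and 0.09 m and angle between each of bottle1_mid, bottle2_mid, bottle3_mid, jar1_mid, jar2_mid, jar3_mid's own z axis and vertical below 0.12 rad and x of bottle2_mid in the frame of caddy between 0.012 and 0.078 m and y of bottle2_mid in the frame of caddy between -0.105 and 0.105 m and z of bottle2_mid in the frame of caddy between 0.08 and 0.09 m and x of bottle3_mid in the frame of caddy between 0.012 and 0.078 m and y of bottle3_mid in the frame of caddy between -0.105 and 0.105 m and z of bottle3_mid in the frame of caddy between 0.08 and 0.09 m and x of jar1_mid in the frame of caddy between -0.078 and -0.012 m and y of jar1_mid in the frame of caddy between -0.105 and 0.105 m and z of jar1_mid in the frame of caddy between 0.027 and 0.037 m and x of jar2_mid in the frame of caddy between -0.078 and -0.012 m and y of jar2_mid in the frame of caddy between -0.105 and 0.105 m and z of jar2_mid in the frame of caddy between 0.027 and 0.037 m and x of jar3_mid in the frame of caddy between -0.078 and -0.012 m and y of jar3_mid in the frame of caddy between -0.105 and 0.105 m and z of jar3_mid in the frame of caddy between 0.027 and 0.037 m and linear speed of each of bottle1, bottle2, bottle3, jar1, jar2, jar3, insert below 0.03 m/s); the robot touches nothing.
It fails at once if a glass bottle is tipped over (angle between any of bottle1_mid, bottle2_mid, bottle3_mid's own z axis and vertical above 0.7 rad).
It fails at once if the soap dish or a scraper pad is pushed more than 30 mm (distance of any of soap_dish_mid, pad1_mid, pad2_mid from where it was at the start of the episode above 0.03 m).
Of bottle1, bottle2, bottle3 only 2 to 3 are there at a start; the rules pass over those that are not, and their reading is None.
Of jar1, jar2 only 1 to 2 are there at a start; the rules pass over those that are not, and their reading is None.
At some moment in a run one of jar1, jar2, jar3 may be knocked a few centimetres aside while the robot is not near it.
It also fails if it takes over 200 s, if anything falls off the work surface, if the arm or the gripper's body presses on something with over 40 N, if the wrist force passes 120 N, or if a joint passes its speed limit or range.

ROBOT

A 6-joint arm with a two-finger parallel gripper is mounted at the origin on the work surface. World frame = base frame: x ahead of the robot, y to its left, z up, the work surface at z = 0. Lengths are in mm, angles in degrees, forces in N, time in s.
With the tool pointing down it reaches from about 350 to 850 mm from the base axis. Payload 8.1 kg.
Tool frame: the origin (TCP) lies midway between the tips of the shut fingers; the grasp point (between the pads) lies 19 mm behind it (r.grasp_offset is the distance from the TCP to the grasp point, in mm); z points along the fingers, x is the direction in which the jaws open and shut, and the axes are right-handed (so a half turn about z gives the same grasp; the last joint's range is limited). The gripper opens to 85 mm and grips with 20 to 120 N. Pads are 22 mm wide; open, the fingers measure 114 mm over their backs; the gripper's body (76 mm by 85 mm) begins 54 mm behind the grasp point. The pads swing forward as they close: fully open they stand 13 mm farther back than shut.
Start: joints at [63.633, 7.471, 85.268, -0, 87.261, -4.893], TCP at [219.631, 558.361, 231.292] pointing down, gripper open.
Joint ranges: [-169.43, 169.43], [-51.17, 129.36], [1.28, 143.12], [-76.62, 256.62], [0, 156.53], [-152.29, 152.29]. Speed limits (degrees/s): [136.94, 136.94, 159.86, 180, 180, 180].

INTERFACE

Orientations are given as [roll, pitch, yaw] about the fixed x, y, z axes, in that order (R = Rz(yaw) Ry(pitch) Rx(roll)).
In Python, from bench import r, optics, hand_in gives the robot as it stands.
- The arm moves only by the shell command python3 -m pendant 'ROWS' [FORCE]. ROWS is JSON, a list of rows, each a list of 5 numbers: the opening, from 0 (shut) to 1 (fully open), then the shift along the tool's x, y, z in mm, then the turn about the tool's z in degrees. A call has 1 to 10 rows; each row shifts and turns the commanded pose from where the row before left it, along the tool's axes as they then stand; what a row does not reach is not made up. A row lasts 1/10 s, in which the tool goes at most 50 mm and 8.59 degrees, less where a joint would pass 70% of its speed; a pose out of reach is approached as far as the arm can. A call with a gripper value outside its range is refused whole. The fingers move at their own pace and stop on an object; FORCE is the grip in N (left out, the last holds). Time passes only in rows, so rows that do not move let the fingers close. It gives the time, the measured TCP pose, the force and the opening at its end, in the units of the state.
- r.sense(): the state, without advancing time (a new reading comes with each control period).
- optics.snapshot(name): name is "scene" or "top" or "wrist"; returns (picture, depth): 480x640x3 uint8, blue, green, red; 480x640 float32, mm along the optical axis (not along the pixel's ray), 0 where there is no reading.
- optics.camera_params(name): a dict with "camera_matrix" (3x3 intrinsics, pixels), "eye" and "orientation" of the camera in the world. Camera axes: x right, y down, z forward; pixel columns grow to the right and rows downward; lengths in mm; the calibration is good to about 2 mm. A picture is of the moment at which its call begins: read the wrist's pose just before it. camera_params takes no time and is no camera call; for the wrist camera it gives the pose at the moment of the call.
- hand_in(): hands the job in, once; it reports no verdict.
Trained networks look in the newest picture that a camera, given by its name, has taken for a name from the list of things; names that differ only in an ending like _2 or _b are one class to them, and where a whole thing is asked for, a point or a joint stands for the part that bears it (a point fixed in the world has none). Each returns a list of dicts, best first, with "score" (0 to 1); they miss things now and then, are a little off and sometimes report something else, mostly with a low value. They report only what shows in the picture. A call takes as long as a camera call.
- optics.search_frame(camera, query): "at" ([x, y, z] in mm, in world coordinates, good to about 4 mm: the middle of the surface that is visible of it).
The state is a dict: "time": time; "joint_pos": joint angles; "qd": joint speeds; "joint_efforts": joint torques, N m; "tool_pos": TCP position; "tcp_rot": TCP orientation; "ft_force": force on the tool from outside, world axes, zero at the start; "wrist_torque": the same for the moment, N m; "finger_gap": finger opening in mm.
Only numpy, scipy, OpenCV 4.12 (cv2) and the standard library are available. Lean on these libraries where they do the work, as an engineer would, in place of code of your own. Each camera call takes 0.05 s, during which the arm holds its last target. There are 200 camera calls.

## Working session

There is one attempt and no reset: what is moved stays moved. The work goes in short steps, Python scripts to look and compute and a shell command to move; the robot and the scene stay as the last step left them, time stands still between calls to the robot, and variables do not carry over. Pictures are saved under pics/ and viewed, about 12 in all and at most 16, crops included, and the job is handed in when it is done.

```bash
ls; mkdir -p pics
cat > h.py <<'E'
import numpy as np, cv2
from scipy.spatial.transform import Rotation as R
from bench import r, optics
def cam(n):
    p=optics.camera_params(n); o=np.array(p["orientation"],float)
    M=o if o.shape==(3,3) else R.from_euler('xyz',o,degrees=True).as_matrix()
    return np.array(p["camera_matrix"]),np.array(p["eye"]),M
def cloud(n,d):
    K,e,M=cam(n); v,u=np.mgrid[:480,:640]
    P=np.stack([(u-K[0,2])/K[0,0]*d,(v-K[1,2])/K[1,1]*d,d],-1)
    return P@M.T+e
def px(n,p):
    K,e,M=cam(n); q=K@(M.T@(np.array(p,float)-e)); return (q[:2]/q[2]).round().astype(int)
E
python3 - <<'E'
from h import *
s=r.sense(); print(s); print(optics.camera_params("top"),optics.camera_params("scene")["eye"],optics.camera_params("wrist"))
for n in("scene","top"):
    im,d=optics.snapshot(n)
    np.save(f"{n}.npy",d); cv2.imwrite(f"pics/{n}0.png",im)
    for q in["caddy","insert_grip","insert_high","bottle1_mid","jar1_mid","soap_dish_mid","pad1_mid"]:
        print(n,q,[(np.round(x["at"]).tolist(),round(x["score"],2),px(n,x["at"]).tolist()) for x in optics.search_frame(n,q)[:5]])
E
```

```text
pics
{'time': 0.0, 'joint_pos': array([ 6.36337708e+01,  7.51448509e+00,  8.53316269e+01,  5.70741523e-04,
        8.72628057e+01, -4.89125891e+00]), 'qd': array([-0.07761727,  0.04617547,  0.02283847, -0.00954144,  0.04797506,
       -0.08643097]), 'joint_efforts': array([-1.02929021e-04, -5.69387877e+01, -5.00562251e+01, -2.45518795e-04,
        1.42746998e-02,  5.09645156e-05]), 'tool_pos': array([219.35922397, 557.84671601, 230.22844788]), 'tcp_rot': array([-1.79990145e+02,  1.08472444e-01,  6.85250112e+01]), 'ft_force': array([-0.96742288,  1.25058407, -0.46864302]), 'wrist_torque': array([ 0.00955347, -0.01153609,  0.010874  ]), 'finger_gap': 85.53980949245043}
{'camera_matrix': array([[469.27596062,   0.        , 315.43836048],
       [  0.        , 469.27596062, 233.37222555],
       [  0.        ,   0.        ,   1.        ]]), 'eye': array([434.26000797,  -1.74621022, 910.49099965]), 'orientation': array([-173.38774489,    2.1183157 ,  -91.57464189])} [1123.76392516 -484.77583982 1233.19705142] {'camera_matrix': array([[402.79663237,   0.        , 326.29911105],
       [  0
[... 209 characters left out ...]
8498])}
scene caddy [([645.0, -52.0, 22.0], 0.91, [323, 290]), ([680.0, -277.0, 25.0], 0.39, [256, 359])]
scene insert_grip [([562.0, 36.0, 13.0], 0.57, [329, 249])]
scene insert_high [([560.0, 39.0, 9.0], 0.87, [329, 249])]
scene bottle1_mid []
scene jar1_mid []
scene soap_dish_mid []
scene pad1_mid [([681.0, 221.0, 6.0], 0.84, [415, 242])]
top caddy [([585.0, 26.0, 20.0], 0.86, [316, 209])]
top insert_grip [([557.0, 37.0, 13.0], 0.87, [311, 224])]
top insert_high [([559.0, 36.0, 9.0], 0.88, [311, 223])]
top bottle1_mid []
top jar1_mid [([681.0, 306.0, 9.0], 0.57, [174, 167])]
top soap_dish_mid [([674.0, -272.0, 22.0], 0.84, [470, 158])]
top pad1_mid [([670.0, 222.0, 8.0], 0.6, [216, 171])]
```

View pics/top0.png

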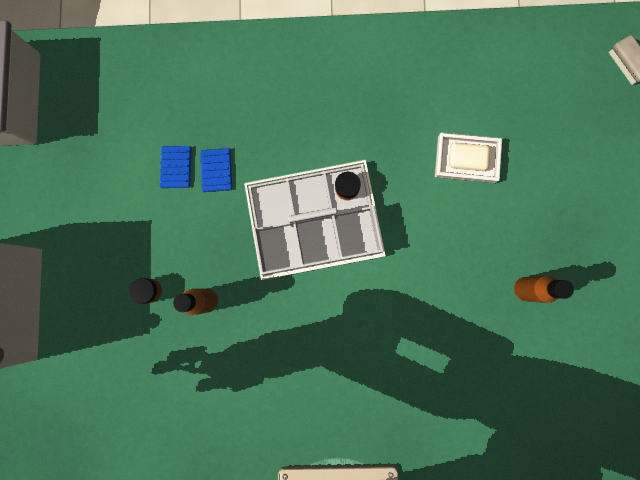

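View pics/scene0.png

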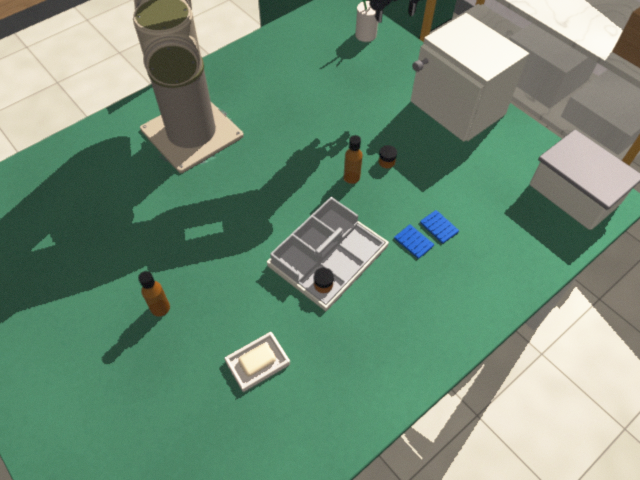

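The top view shows the caddy (caddy corners about (247,184), (366,162), (384,256), (262,277)), jar3's lid at (347,185), a jar at (143,290), and bottle caps at (185,302) and (562,289). So there are two bottles and two jars. The scene view agrees. Next I'll get positions from the depth images.

```bash
cat > m.py <<'E'
from h import *
def blobs(n,d,im,lo,hi,ymax=420):
    P=cloud(n,d); dark=(im.max(-1)<75)
    m=(d>0)&(P[...,2]>lo)&(P[...,2]<hi)&(abs(P[...,1])<ymax)&(P[...,0]>250)&(P[...,0]<850)
    k,l,st,c=cv2.connectedComponentsWithStats((m).astype(np.uint8))
    out=[]
    for i in range(1,k):
        if st[i,4]<25: continue
        q=P[l==i]; mn=(np.percentile(q,2,axis=0)+np.percentile(q,98,axis=0))/2
        out.append((c[i].round().tolist(),int(st[i,4]),q.mean(0).round(1).tolist(),mn.round(1).tolist(),np.ptp(q,axis=0).round().tolist()))
    return out
E
python3 - <<'E'
from m import *
for n in("top","scene"):
    d=np.load(n+".npy"); im=cv2.imread(f"pics/{n}0.png")
    for lo,hi in((143,160),(38,50)): 
        print(n,lo); [print(' ',b) for b in blobs(n,d,im,lo,hi)]
    P=cloud(n,d); t=P[(d>0)&(abs(P[...,2])<15)&(abs(P[...,1])<250)&(P[...,0]>300)&(P[...,0]<800)]; print(np.percentile(t[:,2],[20,50,80]))
    # white caddy / insert: all above 14mm, near
    m=(d>0)&(P[...,2]>12)&(np.hypot(P[...,0]-610,P[...,1]-20)<190)
    for lo,hi in ((14,25),(45,60),(62,85)):
        mm=m&(P[...,2]>lo)&(P[...,2]<hi)
        k,l,st,c=cv2.connectedComponentsWithStats(mm.astype(np.uint8)); 
        i=1+st[1:,4].argmax(); q=P[l==i].astype(np.float32)
        print(n,lo,len(q),cv2.minAreaRect(q[:,:2].copy()),np.median(q[:,2]))
E
```

```text
top 143
  ([563.0, 289.0], 314, [422.4, -365.0, 149.5], [422.5, -365.8, 148.1], [28.0, 30.0, 11.0])
  ([182.0, 302.0], 281, [417.3, 243.2, 150.2], [417.3, 243.5, 149.2], [28.0, 30.0, 10.0])
top 38
  ([345.0, 195.0], 28, [606.9, -30.2, 43.5], [610.8, -31.6, 43.6], [18.0, 41.0, 11.0])
  ([525.0, 289.0], 67, [422.5, -348.1, 43.9], [422.6, -350.7, 43.9], [43.0, 17.0, 11.0])
  ([142.0, 291.0], 530, [438.7, 353.5, 44.5], [439.0, 353.8, 44.3], [47.0, 47.0, 11.0])
  ([210.0, 300.0], 36, [417.5, 224.8, 44.3], [417.3, 226.7, 44.0], [39.0, 12.0, 12.0])
[-0.90010289  0.63337829  2.98614546]
top 14 1615 ((566.6889038085938, 31.38233184814453), (190.6580352783203, 240.2685546875), 9.100069046020508) 19.964165
top 45 792 ((523.166748046875, 24.53638458251953), (87.75028228759766, 226.46971130371094), 9.11363410949707) 54.934082
top 62 357 ((566.9622192382812, 31.748882293701172), (12.833902359008789, 89.15086364746094), 8.980253219604492) 74.63669
scene 143
  ([354.0, 139.0], 98, [418.8, 239.1, 148.3], [418.6, 239.7, 148.2], [32.0, 30.0, 10.0])
  ([145.0, 277.0], 148, [425.3, -370.5, 148.9], [424.6
[... 452 characters left out ...]
.2, 44.0], [95.0, 78.0, 12.0])
  ([285.0, 267.0], 65, [545.8, -89.4, 43.6], [544.2, -89.0, 43.7], [88.0, 17.0, 12.0])
  ([324.0, 284.0], 48, [642.0, -48.2, 44.4], [635.5, -43.6, 43.9], [32.0, 39.0, 12.0])
  ([158.0, 305.0], 48, [441.0, -375.1, 44.6], [436.9, -372.4, 44.0], [23.0, 41.0, 12.0])
[-2.56862402 -0.04669545  3.40336076]
scene 14 1099 ((568.1425170898438, 27.536598205566406), (191.72727966308594, 243.8938751220703), 9.0493803024292) 18.791801
scene 45 639 ((527.4223022460938, 21.672927856445312), (97.44754028320312, 230.29953002929688), 9.406095504760742) 52.289772
scene 62 213 ((568.10302734375, 28.375499725341797), (14.42013168334961, 91.9031982421875), 9.696288108825684) 72.60904
```

```bash
cat > go.py <<'E'
from h import *
import sys
# python3 go.py x y z yaw : shift needed in tool axes from measured pose
def plan(x,y,z,yaw,p=None,w=None):
    s=r.sense(); p=s["tool_pos"] if p is None else p; rot=s["tcp_rot"]; w=rot[2] if w is None else w
    d=np.array([x,y,z])-p; a=np.radians(w)
    v=[np.cos(a)*d[0]+np.sin(a)*d[1],np.sin(a)*d[0]-np.cos(a)*d[1],-d[2]]
    dw=(yaw-w+180)%360-180
    print("at",p.round(1),rot.round(1),"F",s["ft_force"].round(1),"gap",round(s["finger_gap"],1),"t",round(s["time"],1),"j6",s["joint_pos"][5].round(0))
    print("tool shift (before turn)",np.round(v,1)," turn: yaw",round(dw,1),"-> tool-z turn",round(-dw,1))
if __name__=="__main__": plan(*map(float,sys.argv[1:5]))
E
python3 - <<'E'
from m import *
for n in("top","scene"):
    d=np.load(n+".npy"); im=cv2.imread(f"pics/{n}0.png"); P=cloud(n,d)
    for b in blobs(n,d,im,50.5,58): print(n,b)
    m=(d>0)&(P[...,1]>430)&(P[...,2]>40)
    q=P[m]; print(n,'left boxes', np.percentile(q,[1,50,99],axis=0).round())
E
python3 go.py 621 -36 220 99.1
```

```text
top ([347.0, 184.0], 504, [625.2, -34.6, 54.0], [625.3, -34.8, 54.1], [46.0, 47.0, 7.0])
top ([321.0, 249.0], 629, [505.3, 17.3, 54.9], [520.5, 24.3, 54.5], [121.0, 235.0, 7.0])
top ([296.0, 235.0], 64, [532.2, 62.8, 55.1], [531.0, 63.0, 54.5], [50.0, 12.0, 7.0])
top ([527.0, 288.0], 40, [424.0, -347.8, 54.2], [424.0, -350.9, 54.1], [41.0, 16.0, 7.0])
top left boxes [[317. 568.  41.]
 [516. 573.  81.]
 [934. 611. 121.]]
scene ([304.0, 234.0], 367, [507.6, 2.3, 53.9], [523.5, 17.2, 54.1], [124.0, 229.0, 7.0])
scene ([350.0, 211.0], 27, [530.0, 133.3, 54.4], [531.3, 133.2, 54.2], [37.0, 8.0, 6.0])
scene ([323.0, 276.0], 261, [627.5, -38.8, 53.8], [627.4, -39.5, 54.2], [47.0, 47.0, 7.0])
scene ([158.0, 304.0], 25, [443.0, -373.9, 53.9], [440.9, -374.0, 53.8], [14.0, 33.0, 7.0])
scene left boxes [[  2. 507.  43.]
 [516. 613. 117.]
 [940. 743. 291.]]
at [219.6 558.4 231.3] [180.   -0.   68.5] F [-0.   1.4 -0.3] gap 85.6 t 0.8 j6 -5.0
tool shift (before turn) [-406.2  591.1   11.3]  turn: yaw 30.6 -> tool-z turn -30.6
```

```bash
python3 -m pendant '[[1,-37,15,0,0],[1,-37,15,0,0],[1,-37,15,0,0],[1,-21,39,0,0],[1,-21,39,0,0],[1,-21,39,0,0],[1,-21,39,0,0],[1,-21,39,0,0],[1,-21,39,0,0],[1,-21,39,0,0]]' 40
python3 -m pendant '[[1,-21,39,0,0],[1,-21,39,0,0],[1,-21,39,0,0],[1,-21,39,0,0],[1,-21,39,0,0],[1,-21,39,0,0],[1,-21,39,2,0],[1,0,0,5,-8],[1,0,0,5,-8],[1,0,0,0,-8]]'
python3 -m pendant '[[0.8,0,0,0,-6.6],[0.8,0,0,0,0],[0.8,0,0,0,0]]'
python3 go.py 625 -36 150 99.1
python3 - <<'E'
from m import *
im,d=optics.snapshot("wrist"); cv2.imwrite("pics/w1.png",im)
for b in blobs("wrist",d,im,50.5,58): print(b)
P=cloud("wrist",d)
for lo,hi in ((16,24),(64,85)):
    mm=(d>0)&(P[...,2]>lo)&(P[...,2]<hi); k,l,st,c=cv2.connectedComponentsWithStats(mm.astype(np.uint8)); i=1+st[1:,4].argmax(); q=P[l==i].astype(np.float32)
    print(lo,len(q),cv2.minAreaRect(q[:,:2].copy()),np.median(q[:,2]))
E
```

```text
time: 1.8
tool_pos: [422.1, 200.3, 231.7]
tcp_rot: [180.0, -0.0, 68.5]
ft_force: [0.9, 0.2, 1.4]
finger_gap: 85.2
time: 2.8
tool_pos: [621.0, -35.4, 217.9]
tcp_rot: [-179.9, -0.0, 92.8]
ft_force: [-0.1, 0.2, 0.5]
finger_gap: 85.2
time: 3.1
tool_pos: [621.4, -34.8, 219.3]
tcp_rot: [180.0, 0.0, 98.9]
ft_force: [-1.0, -0.1, -0.9]
finger_gap: 68.3
at [621.4 -34.8 219.3] [180.    0.   98.9] F [-1.  -0.1 -0.9] gap 68.3 t 3.1 j6 -107.0
tool shift (before turn) [-1.7  3.4 69.3]  turn: yaw 0.2 -> tool-z turn -0.2
([441.0, 69.0], 6226, [505.2, 28.6, 55.2], [518.3, 23.7, 54.2], [123.0, 237.0, 7.0])
([325.0, 218.0], 2710, [624.9, -35.3, 54.9], [625.3, -35.3, 54.8], [48.0, 47.0, 7.0])
16 7575 ((566.73291015625, 30.852035522460938), (190.8715362548828, 240.9483184814453), 9.266257286071777) 20.639122
64 2296 ((566.7439575195312, 30.524524688720703), (11.997559547424316, 89.5324478149414), 9.042729377746582) 75.38085
```

View pics/w1.png

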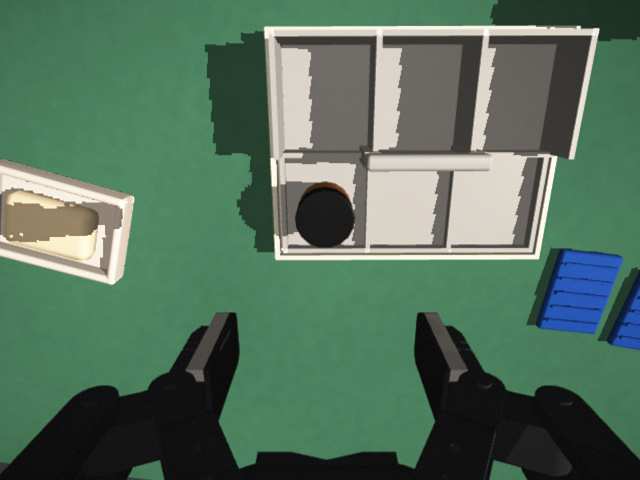

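The wrist view shows jar3's lid at (325,215) and the empty bar at (430,162). Depth puts the jar at (625,-35), which agrees with the top camera. I'll descend and grip it.

```bash
python3 -m pendant '[[0.8,-1,4,40,0],[0.8,0,0,40,0],[0.8,0,0,40,0],[0.8,0,0,40,0],[0.8,0,0,20,0],[0.8,0,0,10,0],[0.8,0,0,5,0],[0.8,0,0,0,0],[0.8,0,0,0,0]]' 40
python3 -m pendant '[[0,0,0,0,0],[0,0,0,0,0],[0,0,0,0,0],[0,0,0,0,0],[0,0,0,0,0],[0,0,0,0,0]]' 40
python3 -m pendant '[[0,0,0,-10,0],[0,0,0,-20,0],[0,0,0,-30,0],[0,0,0,-40,0],[0,0,0,-40,0],[0,0,0,0,0]]'
python3 go.py 420 80 164 99
```

```text
time: 4.05
tool_pos: [626.8, -35.4, 26.1]
tcp_rot: [179.8, 0.0, 99.1]
ft_force: [-0.4, -0.7, 0.6]
finger_gap: 68.3
time: 4.65
tool_pos: [626.8, -35.4, 26.2]
tcp_rot: [179.8, 0.0, 99.1]
ft_force: [0.0, 0.2, 6.5]
finger_gap: 46.8
time: 5.25
tool_pos: [629.5, -35.7, 173.1]
tcp_rot: [179.3, 0.2, 99.1]
ft_force: [-0.2, -0.9, -0.4]
finger_gap: 46.8
at [629.5 -35.7 173.1] [179.3   0.2  99.1] F [-0.2 -0.9 -0.4] gap 46.8 t 5.2 j6 -107.0
tool shift (before turn) [ 147.5 -188.5    9.1]  turn: yaw -0.1 -> tool-z turn 0.1
```

```bash
python3 -m pendant '[[0,24.5,-31.5,0,0],[0,24.5,-31.5,0,0],[0,24.5,-31.5,0,0],[0,24.5,-31.5,0,0],[0,24.5,-31.5,0,0],[0,24.5,-31.5,0,0],[0,0,0,40,0],[0,0,0,40,0],[0,0,0,40,0],[0,0,0,20,0]]'
python3 -m pendant '[[0,0,0,0,0],[0,0,0,0,0]]'
python3 go.py 420 80 17 99
```

```text
time: 6.25
tool_pos: [412.9, 79.9, 21.2]
tcp_rot: [-179.8, -0.0, 99.1]
ft_force: [-0.5, 0.5, -1.2]
finger_gap: 46.6
time: 6.45
tool_pos: [415.6, 79.9, 24.9]
tcp_rot: [-180.0, -0.0, 99.1]
ft_force: [0.5, 0.3, 0.2]
finger_gap: 47.0
at [415.6  79.9  24.9] [-180.    -0.    99.1] F [0.5 0.3 0.2] gap 47.0 t 6.5 j6 -95.0
tool shift (before turn) [-0.6  4.4  7.9]  turn: yaw -0.1 -> tool-z turn 0.1
```

```bash
for i in 1 2 3; do python3 -c "
from h import *
s=r.sense();print(s['tool_pos'],s['tcp_rot'],s['joint_pos'])"; done; python3 -m pendant '[[0,0,0,10,0],[0,0,0,0,0]]'
```

```text
[415.57744512  79.93257511  24.88027348] [-1.79983586e+02 -1.10838795e-03  9.91243802e+01] [ 3.93877331e+00 -8.23386052e+00  1.23718220e+02 -4.20505244e-04
  6.45320870e+01 -9.51854261e+01]
[415.57744512  79.93257511  24.88027348] [-1.79983586e+02 -1.10838795e-03  9.91243802e+01] [ 3.93877331e+00 -8.23386052e+00  1.23718220e+02 -4.20505244e-04
  6.45320870e+01 -9.51854261e+01]
[415.57744512  79.93257511  24.88027348] [-1.79983586e+02 -1.10838795e-03  9.91243802e+01] [ 3.93877331e+00 -8.23386052e+00  1.23718220e+02 -4.20505244e-04
  6.45320870e+01 -9.51854261e+01]
time: 6.65
tool_pos: [417.3, 80.0, 15.4]
tcp_rot: [179.8, 0.0, 99.1]
ft_force: [0.3, -0.7, -0.5]
finger_gap: 47.0
```

```bash
python3 -m pendant '[[0,0,0,0,0],[0,0,0,0,0],[0,0,0,0,0]]';  python3 -m pendant '[[0,0,0,1,0],[0,0,0,0,0],[0,0,0,0,0]]'
```

```text
time: 6.95
tool_pos: [416.8, 80.0, 15.3]
tcp_rot: [179.9, 0.0, 99.1]
ft_force: [2.2, 0.5, 5.3]
finger_gap: 46.7
time: 7.25
tool_pos: [416.9, 80.0, 15.2]
tcp_rot: [179.9, 0.0, 99.1]
ft_force: [-3.6, -0.5, 19.9]
finger_gap: 47.0
```

```bash
python3 -m pendant '[[0,0,0,-1,0],[0.4,0,0,0,0],[0.7,0,0,0,0],[0.8,0,0,0,0],[0.8,0,0,0,0],[0.8,0,0,0,0],[0.8,0,0,-10,0],[0.8,0,0,-40,0],[0.8,0,0,-45,0],[0.8,0,0,-45,0]]'
python3 -m pendant '[[0.8,0,0,-45,0],[0.8,0,0,0,0],[0.8,0,0,0,0],[0.8,0,0,0,0]]'
python3 - <<'E'
from m import *
im,d=optics.snapshot("wrist")
for b in blobs("wrist",d,im,40,50): print(b)
im,d=optics.snapshot("top")
for b in blobs("top",d,im,40,50): print(b)
E
python3 go.py 566.7 30.7 200 9.1
```

```text
time: 8.25
tool_pos: [414.8, 79.9, 156.2]
tcp_rot: [-180.0, -0.0, 99.1]
ft_force: [1.3, -0.3, 0.6]
finger_gap: 68.2
time: 8.65
tool_pos: [414.8, 79.9, 198.4]
tcp_rot: [-179.9, -0.0, 99.1]
ft_force: [-0.7, 0.5, -0.2]
finger_gap: 68.5
([326.0, 219.0], 2903, [414.7, 80.1, 44.3], [415.1, 80.2, 44.3], [48.0, 47.0, 7.0])
([514.0, 240.0], 378, [408.2, 226.8, 45.1], [412.7, 232.4, 45.0], [40.0, 27.0, 10.0])
([634.0, 285.0], 223, [430.3, 335.7, 43.3], [429.9, 336.3, 42.8], [19.0, 15.0, 5.0])
([237.0, 284.0], 1472, [479.7, 17.3, 45.1], [479.7, 17.0, 45.0], [37.0, 224.0, 10.0])
([111.0, 333.0], 588, [543.1, -83.0, 45.2], [544.6, -82.8, 45.0], [80.0, 14.0, 10.0])
([197.0, 310.0], 143, [508.7, -13.1, 45.3], [508.6, -13.1, 45.1], [32.0, 5.0, 10.0])
([288.0, 347.0], 174, [532.8, 66.2, 45.0], [523.3, 66.4, 45.2], [85.0, 20.0, 10.0])
([370.0, 321.0], 82, [496.0, 130.1, 44.9], [496.8, 130.3, 45.0], [54.0, 8.0, 10.0])
([368.0, 362.0], 35, [535.8, 136.6, 45.4], [536.2, 136.6, 45.4], [26.0, 4.0, 9.0])
([525.0, 289.0], 49, [423.3, -347.0, 44.8], [423.3, -348.8, 44.9], [40.0, 13.0, 9.0])
at [414.4  79.9 197.6] [-179.8   -0.    99.1] F [-0.2  0.3 -0.8] gap 68.3 t 8.8 j6 -95.0
tool shift (before turn) [-72.7 142.5  -2.4]  turn: yaw -90.0 -> tool-z turn 90.0
```

```bash
python3 -m pendant '[[0.4,-18,35.5,0,0],[0.4,-18,35.5,0,0],[0.4,-18,35.5,0,0],[0.4,-18.5,36,0,0],[0.4,0,0,0,8.5],[0.4,0,0,0,8.5],[0.4,0,0,0,8.5],[0.4,0,0,0,8.5],[0.4,0,0,0,8.5],[0.4,0,0,0,8.5]]'
python3 -m pendant '[[0.4,0,0,0,8.5],[0.4,0,0,0,8.5],[0.4,0,0,0,8.5],[0.4,0,0,0,8.5],[0.4,0,0,0,5],[0.4,0,0,40,0],[0.4,0,0,30,0],[0.4,0,0,0,0],[0.4,0,0,0,0],[0.4,0,0,0,0]]'
python3 - <<'E'
from m import *
im,d=optics.snapshot("wrist"); P=cloud("wrist",d)
mm=(d>0)&(P[...,2]>66)&(P[...,2]<85); k,l,st,c=cv2.connectedComponentsWithStats(mm.astype(np.uint8))
for i in range(1,k):
    q=P[l==i].astype(np.float32)
    if len(q)>200: print(len(q),cv2.minAreaRect(q[:,:2].copy()),np.median(q[:,2]))
E
python3 go.py 566.7 30.7 45 9.1
```

```text
time: 9.75
tool_pos: [566.7, 30.9, 197.3]
tcp_rot: [-179.9, 0.1, 47.8]
ft_force: [0.1, 0.2, -0.6]
finger_gap: 34.3
time: 10.75
tool_pos: [568.7, 30.9, 131.0]
tcp_rot: [180.0, -0.1, 9.1]
ft_force: [1.1, 0.6, 0.8]
finger_gap: 34.4
3475 ((567.6642456054688, 31.50421714782715), (11.996843338012695, 89.71148681640625), 9.109458923339844) 76.12633
at [569.   30.9 131.4] [180.   -0.2   9.1] F [-0.1  0.8  0.3] gap 34.1 t 10.8 j6 -11.0
tool shift (before turn) [-2.3 -0.2 86.4]  turn: yaw -0.0 -> tool-z turn 0.0
```

```bash
python3 -m pendant '[[0.4,-1.5,0,35,0],[0.4,0,0,30,0],[0.4,0,0,15,0],[0.4,0,0,6,0],[0.4,0,0,0,0],[0.4,0,0,0,0]]'
python3 -m pendant '[[0,0,0,0,0],[0,0,0,0,0],[0,0,0,0,0],[0,0,0,0,0],[0,0,0,0,0],[0,0,0,0,0]]' 80
python3 -m pendant '[[0,0,0,-3,0],[0,0,0,-3,0],[0,0,0,-5,0],[0,0,0,-10,0],[0,0,0,-20,0],[0,0,0,-20,0],[0,0,0,-20,0],[0,0,0,0,0],[0,0,0,0,0],[0,0,0,0,0]]'
```

```text
time: 11.4
tool_pos: [567.6, 30.7, 45.1]
tcp_rot: [180.0, -0.1, 9.1]
ft_force: [-0.6, -1.3, -0.5]
finger_gap: 34.3
time: 12.0
tool_pos: [567.5, 30.7, 45.1]
tcp_rot: [180.0, -0.2, 9.1]
ft_force: [-0.7, -0.4, 6.4]
finger_gap: 10.7
time: 13.0
tool_pos: [565.3, 30.7, 122.9]
tcp_rot: [-180.0, 0.1, 9.1]
ft_force: [-0.3, -0.2, -5.1]
finger_gap: 10.9
```

```bash
python3 -m pendant '[[0,0,0,-5,-4],[0,0,0,0,-8],[0,0,0,0,-8],[0,0,0,0,-8],[0,0,0,0,-8],[0,0,0,0,-8],[0,0,0,0,-8],[0,0,0,0,-8],[0,0,0,0,-8],[0,0,0,0,-8]]'
python3 -m pendant '[[0,0,0,0,-5],[0,-25,-9,0,0],[0,-35,-13.5,0,0],[0,-35,-13.5,0,0],[0,-35,-13.5,0,0],[0,-35,-13.5,0,0],[0,-35,-13.5,0,0],[0,-35,-13.5,0,0],[0,-11,-5,0,0],[0,0,0,0,0]]'
python3 go.py 470 -215 41 90
python3 - <<'E'
from h import *
im,d=optics.snapshot("scene"); im2,_=optics.snapshot("wrist"); cv2.imwrite("pics/s2.png",cv2.resize(np.hstack([im,im2]),(800,300)))
E
```

```text
time: 14.0
tool_pos: [565.1, 30.7, 127.4]
tcp_rot: [-179.8, 0.0, 85.5]
ft_force: [0.1, 0.1, -3.1]
finger_gap: 10.8
time: 15.0
tool_pos: [470.3, -216.6, 128.0]
tcp_rot: [-179.9, -0.1, 90.0]
ft_force: [0.4, 0.9, -2.3]
finger_gap: 10.9
at [ 470.3 -216.6  128. ] [-1.799e+02 -1.000e-01  9.000e+01] F [ 0.4  0.9 -2.3] gap 10.9 t 15.0 j6 -120.0
tool shift (before turn) [ 1.6 -0.3 87. ]  turn: yaw 0.0 -> tool-z turn -0.0
```

View pics/s2.png

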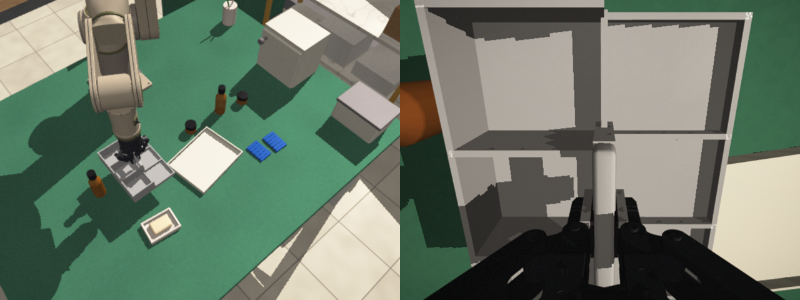

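Insert is held level above the shelf, between the right bottle and the caddy, clear of both. I'll set it down.

```bash
python3 -m pendant '[[0,0,0,35,0],[0,0,0,30,0],[0,0,0,15,0],[0,0,0,4,0],[0,0,0,0,0],[0,0,0,0,0],[0,0,0,2,0],[0,0,0,0,0],[0,0,0,0,0]]'
python3 -m pendant '[[0,0,0,2,0],[0,0,0,0,0],[0,0,0,0,0]]'
```

```text
time: 16.0
tool_pos: [472.1, -215.7, 43.9]
tcp_rot: [180.0, 0.0, 90.1]
ft_force: [-0.2, 0.2, -3.2]
finger_gap: 10.7
time: 16.3
tool_pos: [471.6, -215.5, 41.2]
tcp_rot: [-180.0, -0.0, 90.1]
ft_force: [0.2, -0.1, -3.1]
finger_gap: 10.8
```

```bash
python3 -m pendant '[[0,0,0,1.5,0],[0,0,0,0,0],[0,0,0,0,0]]'
python3 -m pendant '[[0.4,0,0,0,0],[0.4,0,0,0,0],[0.4,0,0,0,0],[0.4,0,0,-20,0],[0.4,0,0,-40,0],[0.4,0,0,-20,4],[0.4,0,0,0,8],[0.4,0,0,0,8],[0.4,0,0,0,8],[0.4,0,0,0,8]]'
python3 -m pendant '[[0.4,0,0,0,8],[0.4,0,0,0,8],[0.4,0,0,0,8],[0.4,0,0,0,8],[0.4,0,0,0,8],[0.4,0,0,0,8],[0.4,0,0,0,8],[0.4,0,0,0,8],[0.4,0,0,0,8],[0.4,0,0,0,8]]'
python3 -m pendant '[[0.4,0,0,0,8],[0.4,0,0,0,8],[0.4,0,0,0,8],[0.4,0,0,0,8],[0.4,0,0,0,8],[0.4,0,0,0,8],[0.4,0,0,0,8],[0.4,0,0,0,8],[0.4,0,0,0,0],[0.4,0,0,0,0]]'
python3 - <<'E'
from m import *
im,d=optics.snapshot("wrist"); P=cloud("wrist",d)
mm=(d>0)&(P[...,2]>62)&(P[...,2]<80); k,l,st,c=cv2.connectedComponentsWithStats(mm.astype(np.uint8))
for i in range(1,k):
    q=P[l==i].astype(np.float32)
    if len(q)>200: print(len(q),cv2.minAreaRect(q[:,:2].copy()),np.median(q[:,2]))
E
python3 go.py 471.5 -215.5 41 -90
```

```text
time: 16.6
tool_pos: [471.9, -215.6, 40.0]
tcp_rot: [180.0, 0.0, 90.1]
ft_force: [-1.4, 1.2, 0.1]
finger_gap: 10.5
time: 17.6
tool_pos: [471.9, -215.6, 120.0]
tcp_rot: [180.0, -0.0, 53.8]
ft_force: [0.0, -0.7, 0.8]
finger_gap: 34.2
time: 18.6
tool_pos: [471.9, -215.6, 119.9]
tcp_rot: [180.0, -0.0, -26.2]
ft_force: [0.6, 0.6, 0.5]
finger_gap: 34.3
time: 19.6
tool_pos: [471.9, -215.5, 119.9]
tcp_rot: [-180.0, -0.0, -89.6]
ft_force: [0.4, 0.1, -0.2]
finger_gap: 34.3
3633 ((472.49456787109375, -215.39222717285156), (89.3533935546875, 12.016050338745117), 0.1747526079416275) 70.4911
2074 ((431.19171142578125, -357.1028747558594), (22.40978240966797, 45.78484344482422), 51.30859375) 71.39488
at [ 471.8 -215.5  119.8] [-180.    -0.   -89.6] F [0.3 0.1 0. ] gap 34.0 t 19.6 j6 59.0
tool shift (before turn) [-0.   0.3 78.8]  turn: yaw -0.4 -> tool-z turn 0.4
```

```bash
python3 -m pendant '[[0.4,0,0,35,0.4],[0.4,0,0,30,0],[0.4,0,0,14,0],[0.4,0,0,0,0],[0.4,0,0,0,0],[0,0,0,0,0],[0,0,0,0,0],[0,0,0,0,0],[0,0,0,0,0],[0,0,0,0,0]]' 80
python3 -m pendant '[[0,0,0,0,0],[0,0,0,-5,0],[0,0,0,-15,0],[0,0,0,-30,0],[0,0,0,-30,0],[0,0,0,0,0]]'
python3 -m pendant '[[0,-20,-8,0,0],[0,-35,-13.5,0,0],[0,-35,-13.5,0,0],[0,-35,-13.5,0,0],[0,-35,-13.5,0,0],[0,-35,-13.5,0,0],[0,-35,-13.5,0,0],[0,-16,-6,0,0],[0,0,0,0,-4],[0,0,0,0,-8]]'
python3 -m pendant '[[0,0,0,0,-8],[0,0,0,0,-8],[0,0,0,0,-8],[0,0,0,0,-8],[0,0,0,0,-8],[0,0,0,0,-8],[0,0,0,0,-8],[0,0,0,0,-8],[0,0,0,0,-8],[0,0,0,0,-8]]'
python3 -m pendant '[[0,0,0,0,-6.7],[0,0,0,0,0],[0,0,0,0,0]]'
python3 go.py 566.7 30.7 45 9.1
python3 - <<'E'
from m import *
def show(n,f):
    im,d=optics.snapshot(n); P=cloud(n,d); cv2.imwrite(f,im)
    for lo,hi,c0 in((15,25,1),(min(1e3,110),200,0)):
        mm=(d>0)&(P[...,2]>lo)&(P[...,2]<hi)&(np.hypot(P[...,0]-567,P[...,1]-31)<160); k,l,st,c=cv2.connectedComponentsWithStats(mm.astype(np.uint8))
        for i in range(1,k):
            q=P[l==i].astype(np.float32)
            if len(q)>150: print(n,lo,len(q),cv2.minAreaRect(q[:,:2].copy()),np.percentile(q[:,2],[5,50,95]).round(1))
show("wrist","pics/w3.png")
E
```

```text
time: 20.65
tool_pos: [473.2, -216.3, 42.9]
tcp_rot: [-179.8, -0.1, -90.3]
ft_force: [-1.1, -0.5, 6.3]
finger_gap: 10.5
time: 21.25
tool_pos: [474.8, -217.2, 126.7]
tcp_rot: [-179.6, -0.3, -90.3]
ft_force: [0.9, 0.5, -2.6]
finger_gap: 10.6
time: 22.25
tool_pos: [567.4, 30.6, 119.9]
tcp_rot: [179.9, 0.0, -78.0]
ft_force: [0.4, -0.1, -3.8]
finger_gap: 10.5
time: 23.25
tool_pos: [567.2, 29.6, 120.0]
tcp_rot: [180.0, 0.1, 2.0]
ft_force: [-0.7, -1.2, -3.4]
finger_gap: 10.9
time: 23.55
tool_pos: [567.5, 29.8, 120.3]
tcp_rot: [-180.0, 0.1, 8.2]
ft_force: [-0.9, 0.1, -3.0]
finger_gap: 10.6
at [567.5  29.8 120.3] [-1.8e+02  1.0e-01  8.2e+00] F [-0.9  0.1 -3. ] gap 10.6 t 23.6 j6 -10.0
tool shift (before turn) [-0.7 -1.  75.3]  turn: yaw 0.9 -> tool-z turn -0.9
wrist 110 76162 ((578.7779541015625, 66.07460021972656), (145.25294494628906, 157.3446044921875), 8.188677787780762) [114.5 149.1 197.3]
```

View pics/w3.png

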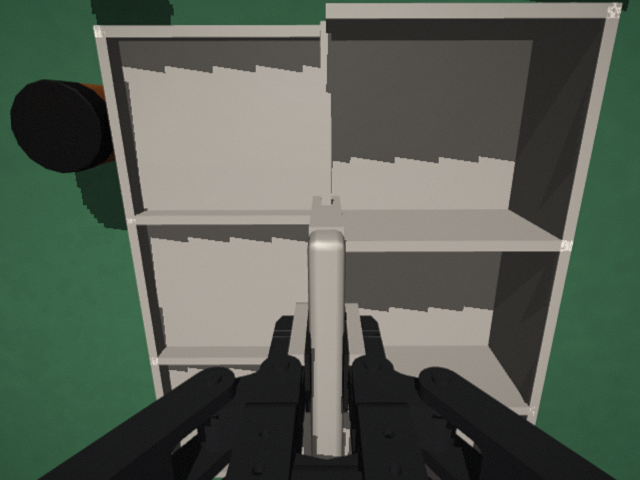

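The insert is held over the caddy with its high half on the right of the wrist image (the +x side, back of the shelf) and the low half on the left. Jar3's lid is at (60,125). I'll check the bar's yaw and tilt, then lower.

```bash
python3 -m pendant '[[0,-0.5,-1,0,-0.9],[0,0,0,0,0],[0,0,0,0,0]]'
python3 go.py 567 30.8 45 9.1
python3 - <<'E'
from m import *
im,d=optics.snapshot("wrist"); P=cloud("wrist",d); br=im.min(-1)>110
mm=(d>0)&br&(abs(P[...,2]-150)<5)
k,l,st,c=cv2.connectedComponentsWithStats(mm.astype(np.uint8)); i=1+st[1:,4].argmax(); q=P[l==i].astype(np.float32); print(cv2.minAreaRect(q[:,:2].copy()),np.median(q[:,2]))
f=(d>0)&br&(abs(P[...,2]-86)<4); q=P[f]; A=np.c_[q[:,:2]-q[:,:2].mean(0),np.ones(len(q))]; print(len(q),np.linalg.lstsq(A,q[:,2],rcond=None)[0])
w=(d>0)&(abs(P[...,2]-95.5)<2)&br; q=P[w].astype(np.float32); print(cv2.minAreaRect(q[:,:2].copy()))
E
```

```text
time: 23.9
tool_pos: [567.3, 31.0, 120.8]
tcp_rot: [180.0, -0.0, 9.3]
ft_force: [0.8, 0.2, -4.8]
finger_gap: 11.0
at [567.3  31.  120.8] [180.   -0.    9.3] F [ 0.8  0.2 -4.8] gap 11.0 t 23.9 j6 -11.0
tool shift (before turn) [-0.3  0.2 75.8]  turn: yaw -0.2 -> tool-z turn 0.2
((566.963134765625, 32.78365707397461), (10.583273887634277, 85.83778381347656), 9.402656555175781) 148.74875
57093 [ 8.23853465e-04 -6.44505691e-03  8.39967917e+01]
((565.5079345703125, 29.58435821533203), (172.38829040527344, 226.14244079589844), 9.383317947387695)
```

```bash
python3 -m pendant '[[0,-0.3,0,20,0.2],[0,0,0,20,0],[0,0,0,10,0],[0,0,0,0,0],[0,0,0,0,0],[0,0,0,0,0]]'
python3 go.py 567 30.8 48 9.1
```

```text
time: 24.55
tool_pos: [568.1, 30.9, 72.2]
tcp_rot: [180.0, -0.1, 9.1]
ft_force: [0.6, -0.0, -4.5]
finger_gap: 10.8
at [568.1  30.9  72.2] [ 1.8e+02 -1.0e-01  9.1e+00] F [ 0.6 -0.  -4.5] gap 10.8 t 24.6 j6 -11.0
tool shift (before turn) [-1.  -0.1 24.2]  turn: yaw -0.0 -> tool-z turn 0.0
```

```bash
python3 -m pendant '[[0,-1,0,5,0],[0,0,0,5,0],[0,0,0,5,0],[0,0,0,3,0],[0,0,0,0,0],[0,0,0,0,0]]'
python3 -m pendant '[[0,0,0,2,0],[0,0,0,2,0],[0,0,0,2,0],[0,0,0,0,0],[0,0,0,0,0]]'
python3 go.py 567 30.8 48 9.1
```

```text
time: 25.15
tool_pos: [566.0, 30.8, 52.6]
tcp_rot: [-180.0, 0.0, 9.1]
ft_force: [0.1, 0.0, -4.1]
finger_gap: 10.9
time: 25.65
tool_pos: [566.2, 30.8, 47.9]
tcp_rot: [180.0, -0.0, 9.1]
ft_force: [-5.5, -0.3, 6.2]
finger_gap: 10.5
at [566.2  30.8  47.9] [180.   -0.    9.1] F [-5.5 -0.3  6.2] gap 10.5 t 25.6 j6 -11.0
tool shift (before turn) [ 0.8  0.1 -0.1]  turn: yaw -0.0 -> tool-z turn 0.0
```

```bash
python3 -m pendant '[[0,0.5,0,1,0],[0,0,0,0,0],[0,0,0,0,0]]'
python3 -m pendant '[[0.2,0,0,0,0],[0.4,0,0,0,0],[0.4,0,0,0,0],[0.4,0,0,0,0],[0.4,0,0,-20,0],[0.4,0,0,-40,0],[0.4,0,0,-45,0],[0.4,0,0,-45,0],[0.4,0,0,0,0],[0.4,0,0,0,0]]'
cat > ins.py <<'E'
from m import *
im,d=optics.snapshot("wrist"); P=cloud("wrist",d); cv2.imwrite("pics/w4.png",im)
for lo,hi in((17,22.5),(52,58),(67,80)):
    mm=(d>0)&(P[...,2]>lo)&(P[...,2]<hi)&(np.hypot(P[...,0]-567,P[...,1]-31)<160); k,l,st,c=cv2.connectedComponentsWithStats(mm.astype(np.uint8))
    i=1+st[1:,4].argmax(); q=P[l==i].astype(np.float32); print(lo,len(q),cv2.minAreaRect(q[:,:2].copy()),np.percentile(q[:,2],[5,50,95]).round(1))
a=np.radians(9.1); X=(P[...,0]-567)*np.cos(a)+(P[...,1]-31)*np.sin(a); Y=-(P[...,0]-567)*np.sin(a)+(P[...,1]-31)*np.cos(a)
for x in(-43,43):
  for y in(-74,0,74):
    q=P[(d>0)&(abs(X-x)<25)&(abs(Y-y)<20)&(P[...,2]<30)]; print(x,y,len(q),np.median(q[:,2]).round(1) if len(q) else '')
E
python3 ins.py
```

```text
time: 25.95
tool_pos: [566.3, 30.8, 47.9]
tcp_rot: [180.0, 0.1, 9.1]
ft_force: [-13.8, 0.1, 18.2]
finger_gap: 10.8
time: 26.95
tool_pos: [567.7, 30.8, 197.5]
tcp_rot: [180.0, -0.2, 9.1]
ft_force: [-0.1, -0.6, -1.6]
finger_gap: 34.5
17 6503 ((565.1710815429688, 30.46666717529297), (190.38345336914062, 240.0338134765625), 9.179658889770508) [17.6 19.  20.3]
52 3989 ((608.8624877929688, 37.23924255371094), (88.03892517089844, 226.02427673339844), 9.295783996582031) [52.5 53.7 54.9]
67 2108 ((564.8745727539062, 30.27165412902832), (11.605177879333496, 89.61872863769531), 9.389749526977539) [71.5 73.6 74.9]
-43 -74 2163 9.2
-43 0 2740 9.0
-43 74 3369 9.0
43 -74 1884 8.9
43 0 2728 8.8
43 74 3375 8.8
```

The insert is seated: its floor is level, 10 mm below the caddy rim, and the bar top is 55 mm above the rim as expected. The 50 mm walls are on the +x side. Next is the left bottle.

```bash
python3 -m pendant '[[0.8,-19,-38.7,0,0],[0.8,-19,-38.7,0,0],[0.8,-19,-38.7,0,0],[0.8,-19,-38.7,0,0],[0.8,-19,-38.7,0,0],[0.8,-19,-38.7,0,0],[0.8,0,0,0,0],[0.8,0,0,0,0],[0.8,0,0,0,0]]'
cat > cap.py <<'E'
from m import *
im,d=optics.snapshot("wrist"); cv2.imwrite("pics/wc.png",im)
dark=(im.max(-1)<80); P=cloud("wrist",d)
for b in blobs("wrist",np.where(dark,d,0),im,144,156): print(b)
E
python3 cap.py; python3 go.py 418 241.5 115 9.1
```

```text
time: 27.9
tool_pos: [417.0, 241.1, 194.5]
tcp_rot: [179.9, 0.1, 9.1]
ft_force: [-0.2, -0.0, 0.1]
finger_gap: 68.2
([328.0, 270.0], 2658, [417.6, 245.1, 151.0], [417.6, 244.4, 149.1], [30.0, 30.0, 9.0])
at [417.4 240.9 194.8] [1.8e+02 1.0e-01 9.1e+00] F [0.7 0.1 0.6] gap 68.6 t 27.9 j6 15.0
tool shift (before turn) [ 0.7 -0.5 79.8]  turn: yaw 0.0 -> tool-z turn -0.0
```

View pics/wc.png

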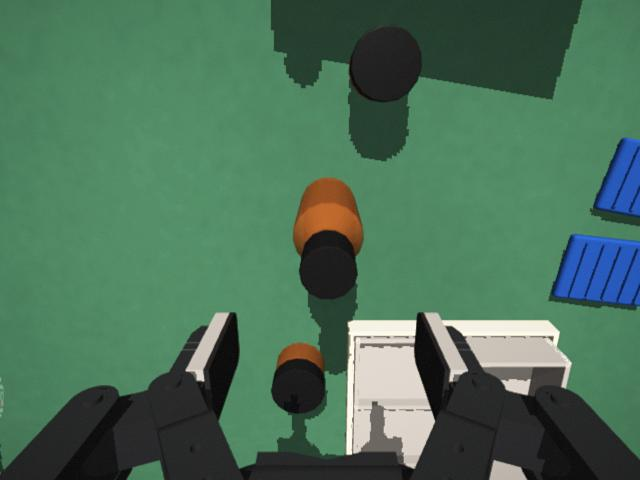

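The cap is centred between the fingers at (328,270), and the jar is farther left at (385,65). I'll descend and grip the cap.

```bash
python3 -m pendant '[[0.8,0.5,-3.3,30,0],[0.8,0,0,30,0],[0.8,0,0,14,0],[0.8,0,0,5,0],[0.8,0,0,0,0],[0.8,0,0,0,0]]'
python3 -m pendant '[[0,0,0,0,0],[0,0,0,0,0],[0,0,0,0,0],[0,0,0,0,0],[0,0,0,0,0],[0,0,0,0,0],[0,0,0,0,0]]' 50
python3 -m pendant '[[0,0,0,-5,0],[0,0,0,-15,0],[0,0,0,-30,0],[0,0,0,-30,0],[0,0,0,-10,0],[0,0,0,0,0],[0,0,0,0,0]]'
python3 go.py 597.5 110.6 206 9.1
```

```text
time: 28.55
tool_pos: [418.1, 245.5, 118.2]
tcp_rot: [-180.0, -0.1, 9.1]
ft_force: [0.1, -0.0, 0.3]
finger_gap: 68.0
time: 29.25
tool_pos: [417.7, 245.7, 117.8]
tcp_rot: [-180.0, -0.1, 9.1]
ft_force: [-0.8, -0.8, 5.8]
finger_gap: 28.8
time: 29.95
tool_pos: [416.7, 245.2, 205.8]
tcp_rot: [180.0, 0.1, 9.1]
ft_force: [-1.3, -1.0, -1.9]
finger_gap: 28.7
at [416.7 245.2 205.8] [1.8e+02 1.0e-01 9.1e+00] F [-1.3 -1.  -1.9] gap 28.7 t 29.9 j6 15.0
tool shift (before turn) [157.2 161.5  -0.2]  turn: yaw -0.0 -> tool-z turn 0.0
```

```bash
python3 -m pendant '[[0,12,12.5,0,0],[0,22,22,0,0],[0,25,25,0,0],[0,25,25,0,0],[0,25,25,0,0],[0,25,25,0,0],[0,15,17,0,0],[0,8,10,0,0],[0,0,0,0,0],[0,0,0,0,0]]'
python3 - <<'E'
from m import *
im,d=optics.snapshot("wrist"); cv2.imwrite("pics/wb.png",im)
E
python3 go.py 597.5 110.6 128 9.1
```

```text
time: 30.95
tool_pos: [596.7, 111.3, 205.6]
tcp_rot: [-180.0, 0.1, 9.1]
ft_force: [-0.3, -0.0, -2.7]
finger_gap: 28.4
at [596.7 111.5 206. ] [-1.8e+02  1.0e-01  9.2e+00] F [-0.2  0.7 -1.7] gap 28.8 t 31.0 j6 -3.0
tool shift (before turn) [ 0.7  1.1 78. ]  turn: yaw -0.1 -> tool-z turn 0.1
```

View pics/wb.png

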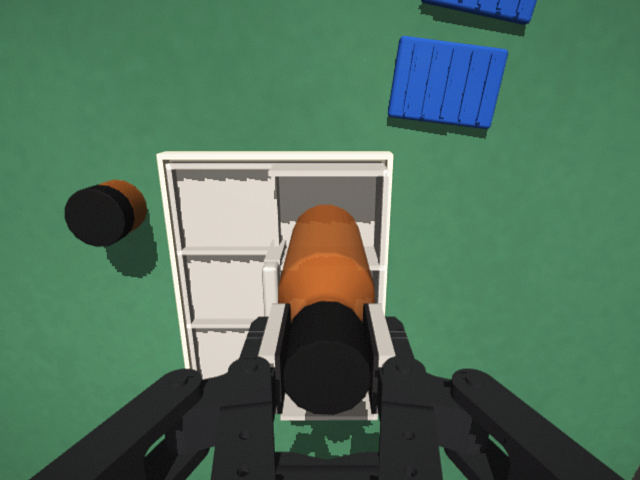

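Bottle hangs upright over the +y back compartment. The jar at (100,215) may be jar3 or a knocked one, so I'll check it later. Lowering now.

```bash
python3 -m pendant '[[0,0.5,1,25,0],[0,0,0,25,0],[0,0,0,15,0],[0,0,0,7,0],[0,0,0,4,0],[0,0,0,0,0],[0,0,0,0,0]]'
python3 -m pendant '[[0,0,0,2,0],[0,0,0,0,0],[0,0,0,0,0]]'
```

```text
time: 31.7
tool_pos: [599.1, 110.1, 132.1]
tcp_rot: [180.0, -0.1, 9.1]
ft_force: [0.3, -0.4, -1.5]
finger_gap: 28.6
time: 32.0
tool_pos: [598.6, 109.8, 129.1]
tcp_rot: [180.0, -0.0, 9.1]
ft_force: [0.4, 0.3, -1.7]
finger_gap: 28.4
```

```bash
python3 -m pendant '[[0,0,0,1.5,0],[0,0,0,0,0],[0,0,0,0,0]]'
python3 -m pendant '[[0.2,0,0,0,0],[0.4,0,0,0,0],[0.7,0,0,0,0],[0.8,0,0,0,0],[0.8,0,0,-10,0],[0.8,0,0,-30,0],[0.8,0,0,-40,0],[0.8,0,0,0,0],[0.8,0,0,0,0]]'
cat > chk.py <<'E'
from m import *
im,d=optics.snapshot("top"); cv2.imwrite("pics/t.png",im); P=cloud("top",d)
print("caps");[print(b) for b in blobs("top",np.where(im.max(-1)<80,d,0),im,140,168)]
print("jars");[print(b) for b in blobs("top",np.where(im.max(-1)<80,d,0),im,38,60) if b[1]>200]
E
python3 chk.py; python3 go.py 422.5 -367 210 9.1
```

```text
time: 32.3
tool_pos: [598.8, 109.9, 127.9]
tcp_rot: [180.0, -0.1, 9.1]
ft_force: [-0.8, -0.5, 4.2]
finger_gap: 28.5
time: 33.2
tool_pos: [599.6, 110.0, 209.8]
tcp_rot: [180.0, -0.2, 9.1]
ft_force: [0.3, 0.2, -0.9]
finger_gap: 68.4
caps
([563.0, 289.0], 330, [422.5, -364.5, 149.1], [422.8, -365.6, 147.0], [29.0, 30.0, 13.0])
jars
at [598.6 109.9 207.9] [ 1.8e+02 -1.0e-01  9.1e+00] F [-0.1  0.4 -0.3] gap 67.9 t 33.2 j6 -4.0
tool shift (before turn) [-249.5  442.9   -2.1]  turn: yaw -0.0 -> tool-z turn 0.0
```

```bash
python3 -m pendant '[[0.8,-19,34,0,0],[0.8,-19,34,0,0],[0.8,-19,34,0,0],[0.8,-19,34,0,0],[0.8,-19,34,0,0],[0.8,-19,34,0,0],[0.8,-19,34,0,0],[0.8,-19,34,0,0],[0.8,-19,34,0,0],[0.8,-19,34,0,0]]'
python3 -m pendant '[[0.8,-19,34,0,0],[0.8,-19,34,0,0],[0.8,-21,34,0,0],[0.8,0,0,0,0],[0.8,0,0,0,0],[0.8,0,0,0,0]]'
python3 chk.py; python3 cap.py; python3 go.py 422.5 -367 118 9.1
```

```text
time: 34.25
tool_pos: [463.1, -256.7, 205.7]
tcp_rot: [-179.9, 0.1, 9.1]
ft_force: [0.1, 0.1, 0.6]
finger_gap: 68.2
time: 34.85
tool_pos: [422.6, -364.9, 206.2]
tcp_rot: [-179.9, 0.0, 9.1]
ft_force: [-0.1, 1.2, -0.4]
finger_gap: 68.3
caps
([263.0, 190.0], 290, [596.5, 107.3, 158.7], [597.1, 107.6, 153.9], [28.0, 29.0, 24.0])
([563.0, 289.0], 330, [422.5, -364.4, 149.2], [422.7, -365.4, 146.7], [29.0, 31.0, 14.0])
jars
([142.0, 291.0], 530, [438.8, 353.4, 44.3], [439.0, 353.6, 43.8], [46.0, 48.0, 11.0])
([288.0, 299.0], 527, [416.4, 80.4, 44.3], [416.9, 80.3, 44.2], [46.0, 46.0, 10.0])
([326.0, 269.0], 2344, [422.9, -365.5, 151.0], [423.0, -366.1, 149.2], [29.0, 30.0, 9.0])
at [ 423.1 -364.7  206.8] [-179.9    0.     9.2] F [ 0.   0.  -0.3] gap 68.1 t 35.0 j6 -55.0
tool shift (before turn) [-0.9  2.2 88.8]  turn: yaw -0.1 -> tool-z turn 0.1
```

View pics/t.png

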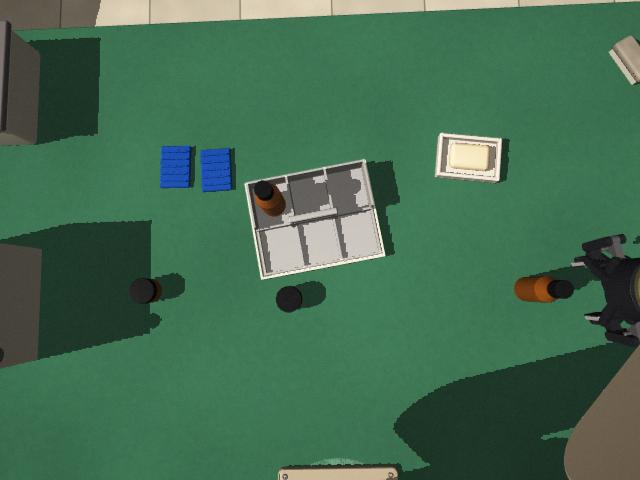

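Bottle 1 stands in the back-left compartment, with its cap at (263,190). The jars are at (142,291) and (288,299), unmoved. I'll pick the second bottle.

```bash
python3 -m pendant '[[0.8,0,1,35,0],[0.8,0,0,32,0],[0.8,0,0,15,0],[0.8,0,0,6,0],[0.8,0,0,0,0],[0.8,0,0,0,0]]'
python3 -m pendant '[[0,0,0,0,0],[0,0,0,0,0],[0,0,0,0,0],[0,0,0,0,0],[0,0,0,0,0],[0,0,0,0,0],[0,0,0,0,0]]' 50
python3 -m pendant '[[0,0,0,-5,0],[0,0,0,-15,0],[0,0,0,-30,0],[0,0,0,-30,0],[0,0,0,-10,0],[0,0,0,0,0],[0,0,0,0,0]]'
python3 go.py 620.9 -35.6 206 9.1
```

```text
time: 35.55
tool_pos: [423.7, -367.6, 121.0]
tcp_rot: [179.9, -0.1, 9.1]
ft_force: [-0.1, -1.2, 0.6]
finger_gap: 68.3
time: 36.25
tool_pos: [423.3, -367.6, 120.5]
tcp_rot: [179.9, -0.1, 9.1]
ft_force: [-1.0, -0.2, 6.9]
finger_gap: 29.3
time: 36.95
tool_pos: [422.4, -366.6, 208.2]
tcp_rot: [-179.9, 0.0, 9.1]
ft_force: [-0.0, -0.6, -2.3]
finger_gap: 28.8
at [ 422.4 -366.6  208.2] [-179.9    0.     9.1] F [-0.  -0.6 -2.3] gap 28.8 t 37.0 j6 -55.0
tool shift (before turn) [ 248.5 -295.3    2.2]  turn: yaw -0.0 -> tool-z turn 0.0
```

```bash
python3 -m pendant '[[0,12,-15,0,0],[0,22,-26,0,0],[0,25,-30,0,0],[0,25,-30,0,0],[0,25,-30,0,0],[0,25,-30,0,0],[0,25,-30,0,0],[0,25,-30,0,0],[0,25,-30,0,0],[0,20,-22,0,0]]'
python3 -m pendant '[[0,14,-15,0,0],[0,5,-7,0,0],[0,0,0,0,0],[0,0,0,0,0],[0,0,0,0,0]]'
python3 go.py 620.9 -35.6 131 9.1
```

```text
time: 37.95
tool_pos: [605.1, -58.6, 206.5]
tcp_rot: [-179.9, 0.2, 9.2]
ft_force: [0.1, -0.9, -0.5]
finger_gap: 28.7
time: 38.45
tool_pos: [620.2, -37.6, 208.9]
tcp_rot: [180.0, 0.0, 9.1]
ft_force: [0.6, 0.6, -1.9]
finger_gap: 28.7
at [620.2 -37.6 208.9] [180.    0.    9.1] F [ 0.6  0.6 -1.9] gap 28.7 t 38.5 j6 -17.0
tool shift (before turn) [ 1.  -1.8 77.9]  turn: yaw 0.0 -> tool-z turn -0.0
```

```bash
python3 -m pendant '[[0,0,-2,25,0],[0,0,0,25,0],[0,0,0,15,0],[0,0,0,8,0],[0,0,0,4,0],[0,0,0,0,0],[0,0,0,0,0]]'
python3 -m pendant '[[0,0,0,1.5,0],[0,0,0,0,0],[0,0,0,0,0]]'
```

```text
time: 39.15
tool_pos: [621.3, -34.6, 133.6]
tcp_rot: [180.0, -0.1, 9.1]
ft_force: [0.6, -0.3, -1.7]
finger_gap: 28.8
time: 39.45
tool_pos: [620.7, -34.4, 131.1]
tcp_rot: [180.0, -0.0, 9.1]
ft_force: [0.4, 0.4, -1.3]
finger_gap: 28.5
```

```bash
python3 -m pendant '[[0,0,0,1.2,0],[0,0,0,0,0],[0,0,0,0,0]]'
python3 -m pendant '[[0.2,0,0,0,0],[0.4,0,0,0,0],[0.7,0,0,0,0],[0.8,0,0,0,0],[0.8,0,0,-10,0],[0.8,0,0,-30,0],[0.8,0,0,-40,0],[0.8,0,0,0,0],[0.8,0,0,0,0]]'
python3 go.py 416 80 200 99.1
```

```text
time: 39.75
tool_pos: [621.0, -34.4, 130.5]
tcp_rot: [180.0, -0.1, 9.1]
ft_force: [-1.4, 0.4, 5.6]
finger_gap: 28.8
time: 40.65
tool_pos: [621.8, -34.6, 212.1]
tcp_rot: [179.9, -0.2, 9.1]
ft_force: [0.2, 0.7, -0.4]
finger_gap: 68.4
at [621.8 -34.6 212.1] [179.9  -0.2   9.1] F [ 0.2  0.7 -0.4] gap 68.4 t 40.6 j6 -17.0
tool shift (before turn) [-185.  -145.8   12.1]  turn: yaw 90.0 -> tool-z turn -90.0
```

```bash
python3 -m pendant '[[0.8,-26.5,-21,0,0],[0.8,-26.5,-21,0,0],[0.8,-26.5,-21,0,0],[0.8,-26.5,-21,0,0],[0.8,-26.5,-21,0,0],[0.8,-26.5,-21,0,0],[0.8,-26,-20,0,0],[0.8,0,0,0,-8],[0.8,0,0,0,-8],[0.8,0,0,0,-8]]'
python3 -m pendant '[[0.8,0,0,0,-8],[0.8,0,0,0,-8],[0.8,0,0,0,-8],[0.8,0,0,0,-8],[0.8,0,0,0,-8],[0.8,0,0,0,-8],[0.8,0,0,0,-8],[0.8,0,0,0,-8],[0.8,0,0,0,-2],[0.8,0,0,0,0]]'
cat > jar.py <<'E'
from m import *
im,d=optics.snapshot("wrist"); cv2.imwrite("pics/wj.png",im)
for b in blobs("wrist",np.where(im.max(-1)<80,d,0),im,40,49): print(b) if b[1]>150 else 0
E
python3 jar.py; python3 chk.py; python3 go.py 416 80 15 99.1
```

```text
time: 41.65
tool_pos: [413.7, 80.6, 208.4]
tcp_rot: [-179.9, 0.1, 33.5]
ft_force: [0.5, -0.3, -0.3]
finger_gap: 68.1
time: 42.65
tool_pos: [414.0, 80.3, 208.4]
tcp_rot: [-179.9, -0.0, 99.1]
ft_force: [0.8, 0.0, -0.2]
finger_gap: 68.0
([325.0, 216.0], 2738, [415.3, 80.1, 45.0], [415.8, 80.1, 44.9], [47.0, 47.0, 8.0])
([314.0, 390.0], 170, [581.0, 96.0, 44.5], [584.2, 96.3, 44.5], [25.0, 23.0, 9.0])
([254.0, 440.0], 352, [648.8, 47.3, 44.5], [648.7, 47.7, 44.5], [11.0, 55.0, 9.0])
caps
([348.0, 174.0], 292, [618.6, -33.0, 158.8], [619.6, -33.0, 153.0], [29.0, 28.0, 23.0])
([263.0, 190.0], 295, [596.4, 107.1, 158.5], [597.1, 107.5, 152.2], [28.0, 29.0, 24.0])
jars
at [414.2  80.4 208.8] [-179.9   -0.    99. ] F [-0.4  0.4  0.2] gap 68.1 t 42.8 j6 -95.0
tool shift (before turn) [ -0.6   1.7 193.8]  turn: yaw 0.1 -> tool-z turn -0.1
```

View pics/t.png

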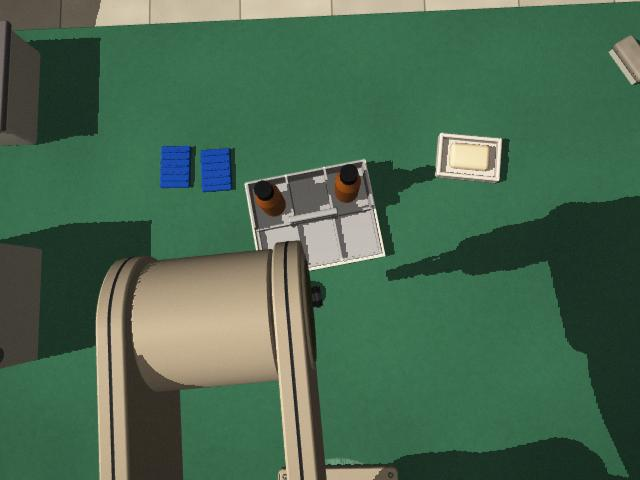

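Both bottles stand upright in the back outer compartments (caps at (263,190) and (348,174)). Jar3 is still at (416,80). I'll pick it up.

```bash
python3 -m pendant '[[0.8,0,1,40,0],[0.8,0,0,40,0],[0.8,0,0,40,0],[0.8,0,0,40,0],[0.8,0,0,20,0],[0.8,0,0,8,0],[0.8,0,0,3,0],[0.8,0,0,0,0],[0.8,0,0,0,0]]'
python3 -m pendant '[[0,0,0,0,0],[0,0,0,0,0],[0,0,0,0,0],[0,0,0,0,0],[0,0,0,0,0],[0,0,0,0,0]]' 40
python3 -m pendant '[[0,0,0,-10,0],[0,0,0,-20,0],[0,0,0,-40,0],[0,0,0,-30,0],[0,0,0,0,0],[0,0,0,0,0]]'
python3 go.py 535.9 -49.2 30 99.1
```

```text
time: 43.65
tool_pos: [417.1, 80.6, 20.1]
tcp_rot: [179.9, 0.0, 99.1]
ft_force: [0.0, -0.5, 0.4]
finger_gap: 68.7
time: 44.25
tool_pos: [416.8, 80.7, 20.1]
tcp_rot: [179.9, 0.0, 99.1]
ft_force: [-2.3, 0.7, 7.8]
finger_gap: 46.7
time: 44.85
tool_pos: [416.6, 80.6, 119.9]
tcp_rot: [179.8, 0.0, 99.1]
ft_force: [-0.1, -0.1, -1.4]
finger_gap: 47.2
at [416.6  80.6 119.9] [179.8   0.   99.1] F [-0.1 -0.1 -1.4] gap 47.2 t 44.9 j6 -95.0
tool shift (before turn) [-147.1   97.2   89.9]  turn: yaw -0.0 -> tool-z turn 0.0
```

```bash
python3 -m pendant '[[0,-14,9.5,0,0],[0,-29,19,0,0],[0,-29,19,0,0],[0,-29,19,0,0],[0,-29,19,0,0],[0,-17,11,0,0],[0,0,0,0,0],[0,0,0,0,0],[0,0,0,0,0]]'
python3 go.py 535.9 -49.2 30 99.1
```

```text
time: 45.75
tool_pos: [533.1, -48.5, 117.5]
tcp_rot: [-179.9, -0.1, 99.1]
ft_force: [0.1, -0.6, -0.7]
finger_gap: 46.4
at [533.1 -48.5 117.5] [-1.799e+02 -1.000e-01  9.910e+01] F [ 0.1 -0.6 -0.7] gap 46.4 t 45.8 j6 -110.0
tool shift (before turn) [-1.1  2.7 87.5]  turn: yaw -0.0 -> tool-z turn 0.0
```

```bash
python3 -m pendant '[[0,-1,2,35,0],[0,0,0,30,0],[0,0,0,12,0],[0,0,0,6,0],[0,0,0,2,0],[0,0,0,0,0],[0,0,0,0,0]]'
python3 -m pendant '[[0,0,0,1.5,0],[0,0,0,0,0],[0,0,0,0,0]]'
```

```text
time: 46.45
tool_pos: [537.6, -50.1, 35.1]
tcp_rot: [179.9, 0.0, 99.1]
ft_force: [0.4, -0.2, -1.2]
finger_gap: 46.6
time: 46.75
tool_pos: [536.6, -50.0, 32.3]
tcp_rot: [180.0, 0.0, 99.1]
ft_force: [0.0, 0.2, -0.4]
finger_gap: 46.6
```

```bash
python3 -m pendant '[[0,0,0,1.5,0],[0,0,0,0,0],[0,0,0,0,0]]'
python3 -m pendant '[[0,0,0,1.3,0],[0,0,0,0,0],[0,0,0,0,0]]'
```

```text
time: 47.05
tool_pos: [536.3, -49.9, 30.5]
tcp_rot: [-180.0, -0.0, 99.1]
ft_force: [-0.3, -0.6, -1.3]
finger_gap: 47.0
time: 47.35
tool_pos: [536.6, -50.0, 30.1]
tcp_rot: [-180.0, 0.0, 99.1]
ft_force: [-4.1, 0.8, 7.9]
finger_gap: 46.7
```

Contact. I'll release, rise, and go to the other jar.

```bash
python3 -m pendant '[[0.4,0,0,0,0],[0.7,0,0,0,0],[0.8,0,0,0,0],[0.8,0,0,0,0],[0.8,0,0,-10,0],[0.8,0,0,-40,0],[0.8,0,0,-40,0],[0.8,0,0,-40,0],[0.8,0,0,-40,0],[0.8,0,0,0,0]]'
python3 go.py 439 353 190 99.1
```

```text
time: 48.35
tool_pos: [540.3, -50.6, 207.6]
tcp_rot: [179.3, 0.2, 99.1]
ft_force: [1.1, 0.5, 0.5]
finger_gap: 68.3
at [540.3 -50.6 207.6] [179.3   0.2  99.1] F [1.1 0.5 0.5] gap 68.3 t 48.4 j6 -110.0
tool shift (before turn) [414.6 -35.9  17.6]  turn: yaw -0.0 -> tool-z turn 0.0
```

```bash
python3 -m pendant '[[0.8,38,-3,0,0],[0.8,38,-3,0,0],[0.8,38,-3,0,0],[0.8,38,-3,0,0],[0.8,38,-3,0,0],[0.8,38,-3,0,0],[0.8,38,-3,0,0],[0.8,38,-3,0,0],[0.8,38,-3,0,0],[0.8,38,-3,0,0]]'
python3 -m pendant '[[0.8,34,-3,0,0],[0.8,0,0,0,0],[0.8,0,0,0,0],[0.8,0,0,0,0]]'
python3 jar.py; python3 chk.py; python3 go.py 439 353 20 99.1
```

```text
time: 49.35
tool_pos: [445.9, 321.9, 199.7]
tcp_rot: [180.0, -0.0, 99.1]
ft_force: [0.7, -0.5, 0.7]
finger_gap: 68.5
time: 49.75
tool_pos: [438.4, 352.8, 199.3]
tcp_rot: [-180.0, 0.0, 99.1]
ft_force: [0.0, -0.1, 0.2]
finger_gap: 68.6
([372.0, 244.0], 2746, [454.3, 391.7, 44.8], [454.7, 391.9, 44.5], [48.0, 48.0, 7.0])
caps
([348.0, 174.0], 294, [618.6, -33.0, 158.7], [619.5, -33.0, 153.3], [29.0, 28.0, 23.0])
([263.0, 190.0], 289, [596.5, 107.1, 158.9], [597.2, 107.3, 153.6], [28.0, 29.0, 23.0])
jars
([357.0, 232.0], 536, [535.2, -48.7, 53.8], [535.4, -48.4, 52.9], [47.0, 46.0, 19.0])
([128.0, 279.0], 206, [460.3, 380.7, 44.0], [456.6, 386.2, 43.2], [45.0, 39.0, 11.0])
at [438.7 352.5 199.4] [180.   0.  99.] F [-0.1  0.5 -0. ] gap 68.4 t 49.9 j6 -65.0
tool shift (before turn) [  0.4   0.4 179.4]  turn: yaw 0.1 -> tool-z turn -0.1
```

View pics/t.png

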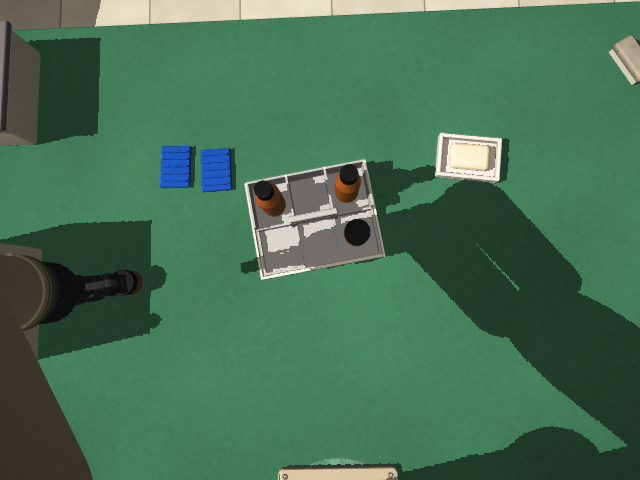

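Jar3 stands in the front-right compartment (lid at (357,232)). The other jar was knocked aside, to about (454.5,392) by wrist depth. I'll re-centre on it and look again.

```bash
python3 -m pendant '[[0.8,18,5,0,0],[0.8,18,5,0,0],[0.8,0,0,0,0],[0.8,0,0,0,0],[0.8,0,0,0,0]]'; python3 jar.py; python3 go.py 454.6 391.8 20 99.1
```

```text
time: 50.35
tool_pos: [442.6, 389.7, 199.2]
tcp_rot: [-180.0, 0.0, 99.1]
ft_force: [0.1, 0.6, 0.2]
finger_gap: 68.3
([327.0, 232.0], 2811, [454.1, 392.4, 44.9], [454.5, 392.5, 44.8], [48.0, 47.0, 7.0])
at [442.6 389.8 199.3] [-180.     0.    99.1] F [-0.2  0.5 -0.2] gap 68.4 t 50.4 j6 -63.0
tool shift (before turn) [1.000e-01 1.220e+01 1.793e+02]  turn: yaw 0.0 -> tool-z turn -0.0
```

```bash
python3 -m pendant '[[0.8,0.5,11,35,0],[0.8,0,0,40,0],[0.8,0,0,40,0],[0.8,0,0,35,0],[0.8,0,0,20,0],[0.8,0,0,7,0],[0.8,0,0,2,0],[0.8,0,0,0,0],[0.8,0,0,0,0]]'
python3 -m pendant '[[0,0,0,0,0],[0,0,0,0,0],[0,0,0,0,0],[0,0,0,0,0],[0,0,0,0,0],[0,0,0,0,0]]' 40
python3 -m pendant '[[0,0,0,-10,0],[0,0,0,-20,0],[0,0,0,-40,0],[0,0,0,-30,0],[0,0,0,0,0],[0,0,0,0,0]]'
python3 go.py 512.5 97 30 99.1
```

```text
time: 51.3
tool_pos: [454.5, 393.7, 22.3]
tcp_rot: [179.8, -0.1, 99.1]
ft_force: [-0.5, 1.2, 1.0]
finger_gap: 68.5
time: 51.9
tool_pos: [454.2, 393.6, 22.0]
tcp_rot: [179.9, -0.1, 99.1]
ft_force: [-1.0, -0.8, 6.3]
finger_gap: 46.8
time: 52.5
tool_pos: [453.8, 393.5, 121.9]
tcp_rot: [179.9, -0.1, 99.1]
ft_force: [-0.7, -0.3, -2.3]
finger_gap: 46.7
at [453.8 393.5 121.9] [ 1.799e+02 -1.000e-01  9.910e+01] F [-0.7 -0.3 -2.3] gap 46.7 t 52.5 j6 -63.0
tool shift (before turn) [-302.    10.9   91.9]  turn: yaw -0.0 -> tool-z turn 0.0
```

```bash
python3 -m pendant '[[0,-17,1,0,0],[0,-34,1,0,0],[0,-38,1,0,0],[0,-38,1,0,0],[0,-38,2,0,0],[0,-38,2,0,0],[0,-38,1,0,0],[0,-34,1,0,0],[0,-20,1,0,0],[0,-7,0,0,0]]'
python3 -m pendant '[[0,0,0,0,0],[0,0,0,0,0],[0,0,0,0,0]]'
python3 go.py 512.5 97 32 99.1
```

```text
time: 53.5
tool_pos: [510.8, 93.6, 118.6]
tcp_rot: [-179.8, 0.0, 99.0]
ft_force: [-0.2, 0.1, -1.0]
finger_gap: 46.9
time: 53.8
tool_pos: [511.4, 97.4, 119.9]
tcp_rot: [-180.0, -0.0, 99.2]
ft_force: [-0.3, 0.1, -2.1]
finger_gap: 46.7
at [511.4  97.4 119.9] [-180.    -0.    99.2] F [-0.3  0.1 -2.1] gap 46.7 t 53.8 j6 -94.0
tool shift (before turn) [-0.6  1.  87.9]  turn: yaw -0.1 -> tool-z turn 0.1
```

```bash
python3 -m pendant '[[0,0,0.5,35,0],[0,0,0,30,0],[0,0,0,12,0],[0,0,0,6,0],[0,0,0,2,0],[0,0,0,0,0],[0,0,0,0,0]]'
python3 -m pendant '[[0,0,0,1.5,0],[0,0,0,0,0],[0,0,0,0,0]]'
python3 -m pendant '[[0,0,0,1,0],[0,0,0,0,0],[0,0,0,0,0]]'
```

```text
time: 54.5
tool_pos: [513.6, 96.8, 36.8]
tcp_rot: [179.9, 0.0, 99.1]
ft_force: [-0.2, -0.4, -1.5]
finger_gap: 46.7
time: 54.8
tool_pos: [512.6, 96.6, 34.1]
tcp_rot: [180.0, 0.0, 99.1]
ft_force: [0.2, -0.4, 0.3]
finger_gap: 46.6
time: 55.1
tool_pos: [512.3, 96.6, 32.7]
tcp_rot: [-180.0, -0.0, 99.1]
ft_force: [0.4, 1.4, -0.2]
finger_gap: 46.7
```

```bash
python3 -m pendant '[[0,0,0,1.5,0],[0,0,0,0,0],[0,0,0,0,0]]'
python3 -m pendant '[[0.4,0,0,0,0],[0.7,0,0,0,0],[0.8,0,0,0,0],[0.8,0,0,0,0],[0.8,0,0,-10,0],[0.8,0,0,-40,0],[0.8,0,0,-40,0],[0.8,0,0,-40,0],[0.8,0,0,-40,0],[0.8,0,0,0,0]]'
python3 -m pendant '[[0.8,35,0,0,0],[0.8,40,0,0,0],[0.8,40,0,0,0],[0.8,40,0,0,0],[0.8,40,0,0,0],[0.8,0,0,0,0],[0.8,0,0,0,0]]'
python3 - <<'E'
from m import *
im,d=optics.snapshot("scene"); im2,d2=optics.snapshot("top")
cv2.imwrite("pics/fin.png",np.hstack([cv2.resize(im[120:380,180:520],(400,306)),cv2.resize(im2[130:310,180:415],(400,306))]))
P=cloud("top",d2); a=np.radians(9.1); P0=P.copy()
P[...,0]=(P0[...,0]-566.7)*np.cos(a)+(P0[...,1]-30.7)*np.sin(a); P[...,1]=-(P0[...,0]-566.7)*np.sin(a)+(P0[...,1]-30.7)*np.cos(a)
dk=im2.max(-1)<80
for lo,hi,x0 in((157,165,43),(51,58,-43)):
    for y0 in(-74,0,74):
        q=P[(d2>0)&dk&(P[...,2]>lo)&(P[...,2]<hi)&(abs(P[...,0]-x0)<38)&(abs(P[...,1]-y0)<37)]
        print(x0,y0,len(q),q.mean(0).round(1) if len(q) else '')
fl=P[(d2>0)&(P[...,2]<16)&(P[...,2]>0)&(abs(P[...,1])<25)&(abs(abs(P[...,0])-43)<25)]; print('mid floor',np.median(fl[:,2]))
for n,p in (("soap_dish_mid",1),("pad1_mid",1)): print(n,[np.round(x["at"]).tolist() for x in optics.search_frame("top",n)[:3]])
E
```

```text
time: 55.4
tool_pos: [512.6, 96.6, 32.0]
tcp_rot: [180.0, 0.0, 99.1]
ft_force: [-3.8, -0.1, 6.9]
finger_gap: 46.5
time: 56.4
tool_pos: [516.2, 97.0, 209.5]
tcp_rot: [179.3, 0.0, 99.1]
ft_force: [-0.1, 0.1, 0.7]
finger_gap: 68.2
time: 57.1
tool_pos: [481.0, 289.8, 201.3]
tcp_rot: [-180.0, 0.0, 99.3]
ft_force: [0.2, 0.2, -0.0]
finger_gap: 68.1
43 -74 251 [ 42.6 -71.6 160.2]
43 0 0 
43 74 248 [ 43.1  71.5 160.1]
-43 -74 511 [-43.3 -73.6  54.1]
-43 0 2 [-6.5 -0.4 53.4]
-43 74 502 [-42.1  74.2  54.3]
mid floor 10.30043049306937
soap_dish_mid [[674.0, -268.0, 24.0], [564.0, 29.0, 9.0]]
pad1_mid [[672.0, 221.0, 7.0], [532.0, -48.0, 53.0]]
```

View pics/fin.png

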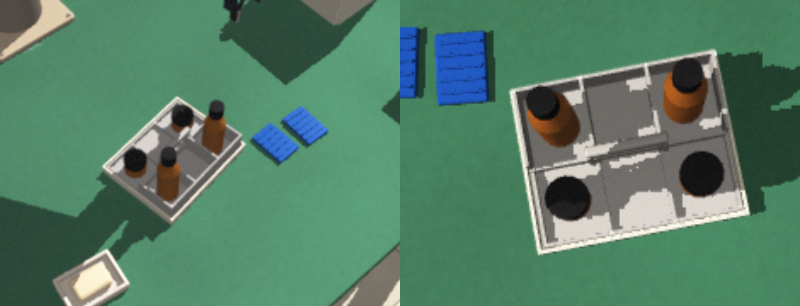

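The picture and the depth agree: both bottles are upright at the back, both jars are on the floor at the front, and the insert is level. No other jar or bottle is on the shelf. I'll hand in.

```bash
python3 -c "
from bench import hand_in
print(hand_in())"
```

```text
the job is handed in; nothing more can be done
None
```

The job is done and handed in at about 57 s of the 200 s allowed; `hand_in()` reported no verdict.

**What I did:**
- I took jar3 out and stood it on the shelf.
- I lifted the insert and set it down on the shelf halfway through the turn, because the last joint cannot make a half turn in one go. I gripped it again, finished the turn and seated it with the high half at the back.
- I stood both bottles present in the outer back compartments, then both jars in the outer front ones. One jar had been knocked about 40 mm aside, so I found it again before gripping it.

**Last checks** (one top view and one scene view, taken before hand-in; heights are above the shelf):

| Item | Position in caddy frame, x / y (mm) | Height (mm) | Expected height (mm) |
|---|---|---|---|
| Bottle 1, cap top | 43 / 72 | 160 | 160 |
| Bottle 2, cap top | 43 / -72 | 160 | 160 |
| Jar on the left | -42 / 74 | 54 | 54 |
| Jar on the right (jar3) | -43 / -74 | 54 | 54 |
| Insert floor, middle compartments | – | 10.3 | 10 |

- **Insert level:** a check across all six compartments, before the bottles went in, showed the floor level to within 0.5 mm.
- **Bystanders:** in the top view the network put the soap dish within about 4 mm, and one pad within about 2 mm, of their starting readings, which is within its accuracy. I only saw the other pad in the pictures, where it looked unmoved.
- **Network search:** it found no bottles and misplaced the shelf jar, so I located bottles and jars from depth instead. Nothing else failed or disagreed beyond the few millimetres between the cameras.

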